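# Eject a board module from its card holder and tip it flat

## Robot

A 6-joint arm with a two-finger parallel gripper is mounted at the origin on a cart in front of the work surface, level with it; the furniture and walls round the work are solid. World frame = base frame: x ahead of the robot, y to its left, z up, the work surface at z = 0. Lengths are in mm, angles in rad, forces in N, time in s.
With the tool pointing down it reaches from about 150 to 775 mm from the base axis. Payload 6.1 kg.
Tool frame: the origin (TCP) lies between the finger pads; the fingertips stand 25 mm ahead of it and the grasp point (between the pads) lies 6 mm ahead of it; z points along the fingers, y is the line along which they close (so a half turn about z gives the same grasp; the last joint's range is limited). The gripper opens to 85 mm and grips with 20 to 120 N. Pads are 22 mm wide; open, the fingers measure 114 mm over their backs; the gripper's body (76 mm by 85 mm) begins 54 mm behind the grasp point. The pads swing forward as they close: fully open they stand 13 mm farther back than shut.
Start: joints at [-1.132, 0.126, -0.04, 1.405, 0, 1.571], TCP at [223.04, -475.249, 218.995] pointing down, gripper open.
Joint ranges: [-2.72, 2.72], [-0.95, 1.95], [-1.27, 1.35], [-1.78, 2.02], [-1.46, 1.47], [-3.14, 3.14]. Speed limits (rad/s): [2.39, 2.39, 3.01, 3.14, 3.14, 3.14].

## Interface

Orientations are given as a unit quaternion [w, x, y, z].
In Python, from plant import arm gives the robot as it stands. The module is installed in compiled form; this text tells all that it offers.
- The arm moves only by the tool step_arm, never from a script. Its argument "deltas" is a list of rows, each a list of 7 numbers: the shift along the tool's x, y, z in mm, then the turn, a rotation vector about the tool's x, y, z in rad, then the finger opening in mm, from 0 to 85.4. A call has 1 to 20 rows; each row is the pose to reach, as a shift and turn from the pose commanded when the call began, along the tool's axes at that moment; what a row does not reach only later rows make up. A row lasts 1/10 s, in which the tool goes at most 50 mm and 8.59 degrees, less where a joint would pass 70% of its speed; a pose out of reach is approached as far as the arm can. A call with a gripper value outside its range is refused whole. The fingers move at their own pace and stop on an object; "force" is the grip in N (left out, the last holds). Time passes only in rows, so rows that repeat a pose let the fingers close. It gives the time, the measured TCP pose, the force, the opening and the grip force at its end, in the units of the state.
- arm.sense(): the state, without advancing time (a new reading comes with each control period).
- arm.read_camera(name): name is "scene" or "top"; returns a dict with "frame" (400x640x3 uint8, blue, green, red), "range_z" (400x640 float32, mm along the optical axis (not along the pixel's ray), 0 where there is no reading), "fx", "fy", "cx", "cy" (pixels), "R" (3x3) and "t" (3): a world point X has camera coordinates R X + t. Camera axes: x right, y down, z forward; pixel columns grow to the right and rows downward; lengths in mm; the calibration is good to about 2 mm. A picture is of the moment at which its call begins.
- arm.hand_in(): hands the job in; it is judged then, once.
Trained networks look in a picture, given as the dict that the camera call returned (one of the last four; its "shot" number tells which), for a name from the list of things; names that differ only in an ending like _2 or _b are one class to them, and where a whole thing is asked for, a point or a joint stands for the part that bears it (a point fixed in the world has none). Each returns a list of dicts, best first, with "score" (0 to 1); they miss things now and then, are a little off and sometimes report something else, mostly with a low value. They report only what shows in the picture. A call takes as long as a camera call. They do not tell look-alikes from the thing itself.
- arm.look_for(picture, name): "position" ([x, y, z] in mm, in world coordinates, good to about 4 mm: the middle of the surface that is visible of it).
The state is a dict: "time": time; "qpos": joint angles; "joint_velocities": joint speeds; "effort": joint torques, N m; "tcp_pos": TCP position; "ee_rot": TCP orientation; "ft_force": force on the tool from outside, world axes, zero at the start; "ft_torque": the same for the moment, N m; "width": finger opening in mm; "finger_force": force on a finger pad.
Only numpy, scipy, OpenCV 4.12 (cv2) and the standard library are available. Lean on these libraries where they do the work, as an engineer would, in place of code of your own. Each camera call takes 0.05 s, during which the arm holds its last target. There are 200 camera calls.

## Task

Press the thumb plate of the card holder fully in so that the ejector pushes the board module out of its guide, and let the ejector spring back; the board is then left standing free on its edge. Then tip the board over with a light push, without gripping it, so that it lies flat on the grey inlay of the holder with its component side up. Leave the white stepped block, the test key and the cutter where they are.

Things in the scene. Friction and masses are not known exactly. Their poses are not given: they have to be found in the camera images.
- card_holder: Fixed holder, base plate of aluminium 110 x 142 x 12 mm. Origin on its underside, below the line on which the board stands. x points away from the robot over the grey inlay (yaw within 0.4 rad of the robot's frame); y is the way the board is ejected. The plate spans x -30 to 80, y -67 to 75 mm; top at z = 12 mm. A lip along x = 77 to 80 mm rises to z = 20 mm.
- guide (a point): On the plate's top, in the middle of the black guide: two cheeks with a 5.5 mm slot along holder y (at holder x = 0) that hold the rear 20 mm or so of the board. Cheeks: holder x -13 to 13, y -60 to -20 mm, top at z = 38 mm above the bench. Behind them a metal bearing block: x -15 to 15, y -66 to -46 mm, top at z = 46 mm. Axes as the holder's.
- ejector (a joint): Spring slide: 0 at rest (out), 0.032 m fully pressed; moves along holder +y. Needs 3 N at first and about 8 N fully pressed; springs back to 0 when let go. Pressing it pushes the board's rear edge; fully pressed, that edge stands 10 mm clear of the guide.
- ejector_face (a point): Middle of the outer face (facing holder -y) of the ejector's black thumb plate: 30 mm wide (holder x), 8 mm thick, 34 mm high, from z = 13 to 47 mm above the bench. It overhangs the holder's end, with free bench behind it; at rest it lies at holder x = 0, y = -107 mm. Moves with the ejector; axes as the holder's.
- landing (a point): Point on the grey inlay (flush with the plate's top, holder x 5 to 75, y -44 to 72 mm), at holder x = 30, y = 21 mm: about where the middle of the lying board should come. Axes as the holder's.
- board: Board module 46 x 62 x 4 mm, 28 g. Origin mid of its bare face, z out of the component side. Starts on its long edge in the guide: own x up (z = 12 to 58 mm above the bench, the top 6 mm a 35 mm wide tongue), y along holder y, component side towards holder -x (the robot). Ejected, it stands on a 4 mm edge; pushed along holder +x on its upper half past 5 deg it falls component side up.
- setting_block: Loose bystander: white stepped block 30 x 60 x 25 mm on the bench behind the holder; origin at the middle of its underside.
- test_key: Loose bystander: small plug-in test key 20 x 64 x 9 mm on the bench in front of the holder; origin at the middle of its underside.
- cutter: Loose bystander: flush cutter, 43 x 141 x 11 mm, on the bench to the right; origin at the middle of its underside.
Mind the look-alikes: they are no part of the job. Leave any orange look-alike of the board alone.

How it is judged:
By the outcome, as a careful person would: the job done as asked, in the order asked, and still so for the second after the job is handed in, with the robot touching nothing.
It also fails if it takes over 45 s, if anything falls off the work surface, if the arm or the gripper's body presses on something with over 40 N, if the wrist force passes 120 N, or if a joint passes its speed limit or range.

## Working session

There is one attempt and no reset: what is moved stays moved. The work goes in short steps, Python scripts to look and compute and a tool call to move; the robot and the scene stay as the last step left them, time stands still between calls to the robot, and variables do not carry over. Pictures are saved under pics/ and viewed, at most 10 in all, crops included, and the job is handed in when it is done.

Besides the shell and the picture viewer there is one more tool, called after "Request:" as a command line: name --pt "numbers of a row" for each row, then --argument value for the rest. step_arm: Moves the arm, as the interface text tells. Its arguments: {"type":"object","properties":{"deltas":{"type":"array"},"force":{"type":"number"}},"required":["deltas"]}

```bash
mkdir -p pics; python3 - <<'E'
from plant import arm
import cv2,pickle
s=arm.sense();print(s['tcp_pos'],s['ee_rot'],s['width'],s['time'])
for n in('scene','top'):
    p=arm.read_camera(n);cv2.imwrite(f'pics/{n}0.png',p['frame']);pickle.dump(p,open(f'{n}0.pkl','wb'))
    for o in('card_holder','ejector_face','guide','board','setting_block','test_key','cutter'):
        for d in arm.look_for(p,o)[:2]:
            X=d['position'];c=p['R']@X+p['t']
            print(n,o,round(d['score'],2),[round(v) for v in X],round(p['fx']*c[0]/c[2]+p['cx']),round(p['fy']*c[1]/c[2]+p['cy']))
E
```

```text
[ 222.86283625 -474.87241352  218.19363501] [-8.01834129e-04  9.76029408e-01  2.17637130e-01 -1.77080954e-04] 85.72245519934626 0.0
scene card_holder 0.89 [505, 56, 11] 294 247
scene ejector_face 0.62 [476, -54, 31] 335 213
scene guide 0.92 [501, 56, 11] 295 247
scene board 0.82 [390, -73, 23] 377 225
scene board 0.78 [469, 206, 21] 260 302
scene setting_block 0.67 [583, 53, 20] 262 228
scene test_key 0.62 [419, 59, 4] 330 266
scene cutter 0.7 [387, -256, 8] 412 186
top card_holder 0.77 [510, 42, 8] 281 211
top ejector_face 0.49 [483, -52, 34] 320 222
top guide 0.63 [507, 45, 13] 279 212
top board 0.72 [511, 45, 9] 280 210
top board 0.61 [389, -78, 35] 331 263
top setting_block 0.57 [586, 46, 20] 279 178
top setting_block 0.29 [480, -51, 30] 320 223
top test_key 0.51 [427, 58, 8] 273 246
top cutter 0.7 [393, -270, 11] 413 262
```

View pics/scene0.png

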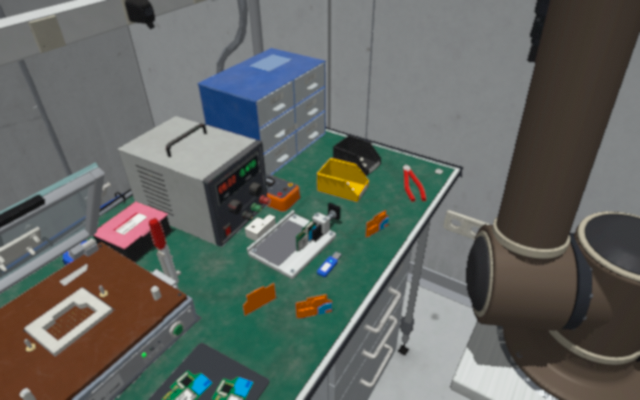

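View pics/top0.png

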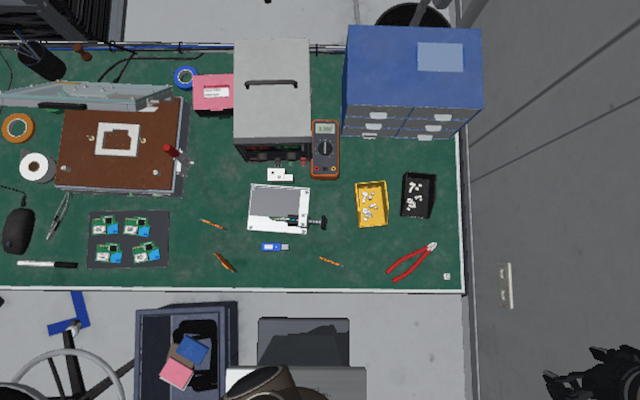

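The scene shows the holder near pixel (294,247) with the board standing in the guide; the thumb plate is at about (335,213). In the top view the holder is at (280,210) and the thumb plate at (323,222), with the yellow bin from column 355. The orange boards are look-alikes. Next: an exact holder pose from the depth data.

```bash
cat > h.py <<'E'
import numpy as np,cv2,pickle
def cloud(p):
    v,u=np.mgrid[:400,:640];z=p['range_z'].astype(float)
    c=np.stack([(u-p['cx'])/p['fx']*z,(v-p['cy'])/p['fy']*z,z],-1)
    X=(c-p['t'])@p['R'];X[z==0]=np.nan
    return X
E
python3 - <<'E'
from h import *
for n in('top','scene'):
    p=pickle.load(open(n+'0.pkl','rb'));X=cloud(p);x,y,z=np.moveaxis(X,-1,0)
    print(n,p['fx'],'campos',np.round(-p['R'].T@p['t']))
    b=(x>400)&(x<640)&(y>-60)&(y<150)
    f=p['frame'].astype(int);sat=f.max(-1)-f.min(-1)
    m=b&(z>7)&(z<17)&(sat<40)
    m=cv2.morphologyEx(m.astype(np.uint8),cv2.MORPH_OPEN,np.ones((3,3)))
    k,l,st,_=cv2.connectedComponentsWithStats(m);i=1+np.argmax(st[1:,4]);P=X[l==i]
    r=cv2.minAreaRect(P[:,:2].astype(np.float32));print('plate',r,np.round(cv2.boxPoints(r)),np.median(P[:,2]))
    m=b&(z>22);m|=(x>440)&(x<520)&(y>-80)&(y<60)&(z>22)
    for a in sorted(map(tuple,np.round(np.c_[x[m],y[m],z[m],f[m]]).astype(int)),key=lambda a:a[1])[::1 if n=='top' else 6]: print(*a,end=' | ')
    print()
    m=(x>400)&(x<560)&(y<-80)&(y>-250)&(z>8);print('bin',np.nanmin(x[m]),np.nanmax(y[m]),np.nanmax(z[m]))
p=pickle.load(open('top0.pkl','rb'));a=cv2.resize(p['frame'][160:260,230:400],None,fx=4.6,fy=4.6,interpolation=2);cv2.imwrite('pics/c1.png',a)
p=pickle.load(open('scene0.pkl','rb'));a=cv2.resize(p['frame'][170:290,230:390],None,fx=4.8,fy=4.8,interpolation=2);cv2.imwrite('pics/c2.png',a)
E
```

```text
top 398.49958165223563 campos [394. -37. 951.]
plate ((512.08984375, 46.95403289794922), (142.09170532226562, 107.01033020019531), 86.27877807617188) [[454. -20.]
 [561. -27.]
 [570. 114.]
 [463. 121.]] 11.82068117620441
495 -62 44 63 72 50 | 492 -62 46 48 53 38 | 490 -62 43 30 34 24 | 487 -62 49 32 35 25 | 486 -62 43 34 37 27 | 607 -60 33 37 37 40 | 600 -60 34 85 76 72 | 598 -60 34 74 77 76 | 595 -60 33 58 92 161 | 593 -60 32 53 96 182 | 591 -60 31 41 70 119 | 589 -60 31 23 47 90 | 494 -60 48 30 31 25 | 492 -60 47 27 26 26 | 489 -60 51 25 24 22 | 487 -60 48 29 27 24 | 486 -60 45 27 26 25 | 483 -60 45 26 26 23 | 481 -60 48 29 28 24 | 479 -60 46 29 29 23 | 476 -60 47 26 26 22 | 474 -60 47 28 29 20 | 472 -60 47 28 32 24 | 470 -60 44 25 29 19 | 468 -60 38 28 31 20 | 639 -59 40 59 55 52 | 638 -59 36 87 81 77 | 635 -59 38 86 80 78 | 633 -59 37 84 79 76 | 631 -59 36 85 78 76 | 629 -59 35 87 79 76 | 626 -59 34 85 79 74 | 624 -59 35 85 78 76 | 621 -59 36 87 80 79 | 618 -59 37 86 78 77 | 616 -59 37 86 83 81 | 614 -59 35 72 73 73 | 612 -59 33 46 44 44 | 609 -59 35 30 27 26 | 604 -59 35 54 52 5
[... 28231 characters left out ...]
4 39 37 | 627 131 38 42 38 36 | 625 131 34 42 38 36 | 633 132 165 79 78 76 | 635 132 158 63 61 58 | 636 132 153 70 68 66 | 630 132 149 47 41 39 | 627 132 141 43 39 36 | 636 132 129 75 74 71 | 632 132 126 50 44 42 | 636 132 120 71 70 67 | 633 132 114 50 45 43 | 625 132 113 44 39 37 | 625 132 103 44 40 38 | 630 132 92 47 42 40 | 634 132 83 58 55 54 | 634 132 72 59 56 55 | 634 132 61 55 52 50 | 627 132 56 44 39 37 | 630 132 42 46 42 39 | 635 132 30 66 66 61 | 625 132 30 44 40 38 | 626 133 164 60 58 56 | 626 133 138 45 39 37 | 633 133 108 58 55 52 | 633 133 96 58 55 53 | 627 133 87 45 41 37 | 630 133 64 48 43 41 | 633 133 26 55 54 48 | 
bin 400.9099967586364 -129.49237002884036 53.24184118002102
```

View pics/c1.png

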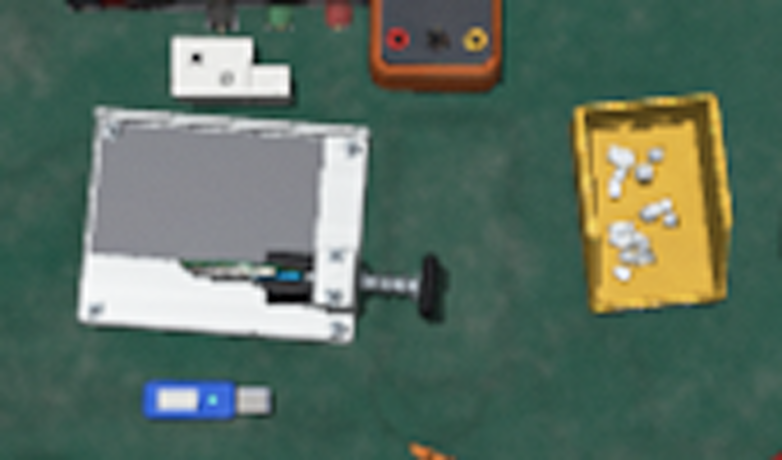

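View pics/c2.png

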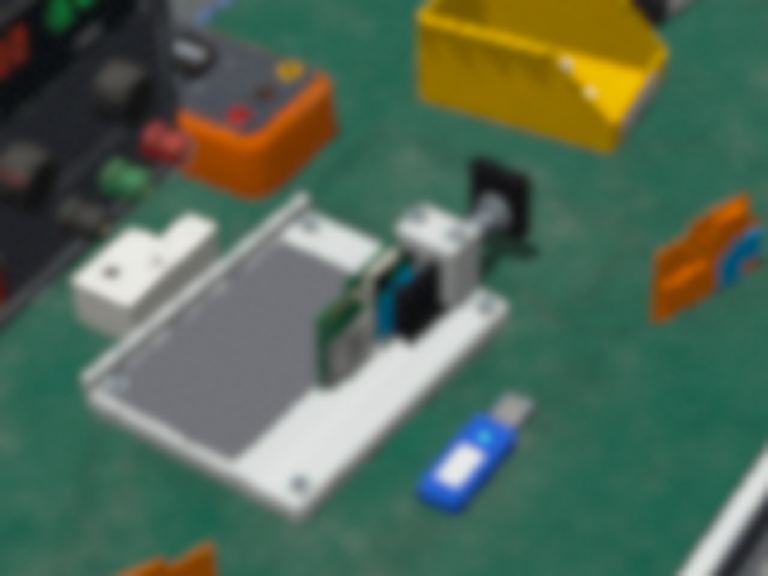

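Request:
step_arm --pt "40 -24 0 0 0 0.05 0" --pt "80 -48 5 0 0 0.1 0" --pt "120 -72 10 0 0 0.15 0" --pt "160 -96 20 0 0 0.2 0" --pt "200 -120 30 0 0 0.25 0" --pt "240 -144 40 0 0 0.3 0" --pt "280 -168 50 0 0 0.35 0" --pt "320 -192 60 0 0 0.4 0" --pt "360 -216 65 0 0 0.45 0" --pt "396 -239 70 0 0 0.504 0" --pt "396 -239 70 0 0 0.504 0" --pt "396 -239 70 0 0 0.504 0"

```text
time: 2.0
tcp_pos: [480.2, -89.7, 148.7]
ee_rot: [0.0, 1.0, -0.031, -0.0]
ft_force: [0.5, 0.3, -0.7]
width: -0.1
finger_force: 0.0
```

Request:
step_arm --pt "0 0 30 0 0 0 0" --pt "0 0 60 0 0 0 0" --pt "0 0 85 0 0 0 0" --pt "0 0 103 0 0 0 0" --pt "0 0 103 0 0 0 0" --pt "0 0 103 0 0 0 0"

```text
time: 2.6
tcp_pos: [479.7, -91.6, 46.6]
ee_rot: [0.0, 0.999, -0.033, -0.0]
ft_force: [0.2, 0.3, 0.7]
width: 0.4
finger_force: 0.0
```

```bash
python3 - <<'E'
from plant import arm
from h import *
p=arm.read_camera('scene');cv2.imwrite('pics/c3.png',cv2.resize(p['frame'][130:290,230:430],None,fx=3.6,fy=3.6,interpolation=2))
print(arm.sense()['tcp_pos'],arm.sense()['ft_force'])
E
```

```text
[480.33618422 -91.51597309  47.17663781] [0.26716664 0.26114178 0.29807102]
```

View pics/c3.png

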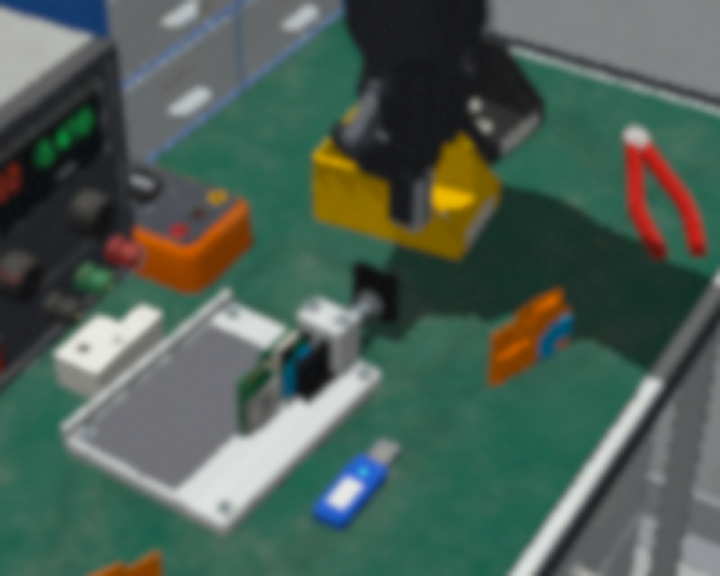

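The fingers hang at crop (410,210) in front of the bin; the thumb plate is at (377,292), clear of them. The tips look higher than expected, so I'm checking with depth.

```bash
python3 - <<'E'
from plant import arm
from h import *
p=arm.read_camera('scene');X=cloud(p)
c=p['R']@np.array([480,-91,21.])+p['t'];print(p['fx']*c[0]/c[2]+p['cx'],p['fy']*c[1]/c[2]+p['cy'])
for u in(340,344,347):
  for v in range(170,206,3): print(u,v,np.round(X[v,u]),p['frame'][v,u])
E
```

```text
342.2845156807929 206.2658230925923
340 170 [478. -75. 124.] [27 25 24]
340 173 [480. -79. 114.] [27 24 23]
340 176 [469. -59. 122.] [26 25 23]
340 179 [470. -60. 114.] [25 23 22]
340 182 [481. -80.  91.] [28 26 24]
340 185 [479. -78.  85.] [27 25 24]
340 188 [481. -82.  74.] [26 24 23]
340 191 [480. -80.  68.] [43 60 68]
340 194 [ 513. -138.   10.] [  0  93 120]
340 197 [ 513. -138.    2.] [31 78 88]
340 200 [ 509. -132.   -1.] [44 53 30]
340 203 [ 503. -121.    0.] [42 50 29]
344 170 [469. -75. 127.] [27 25 23]
344 173 [469. -75. 120.] [26 24 21]
344 176 [470. -76. 111.] [27 26 23]
344 179 [470. -77. 103.] [33 30 28]
344 182 [473. -82.  92.] [54 52 50]
344 185 [472. -81.  86.] [61 59 57]
344 188 [473. -83.  77.] [60 58 57]
344 191 [473. -84.  69.] [70 69 66]
344 194 [ 503. -140.   13.] [ 47  92 109]
344 197 [ 501. -136.    8.] [  0  86 110]
344 200 [ 499. -133.    3.] [38 51 33]
344 203 [ 494. -123.    2.] [41 49 24]
347 170 [463. -75. 129.] [28 25 24]
347 173 [468. -85. 114.] [28 25 24]
347 176 [467. -84. 108.] [38 35 34]
347 179 [467. -83. 101.] [56 54 52]
347 182 [468. -87.  91.] [76 75 73]
347 185 [467. -85.  85.] [74 73 73]
347 188 [467. -85.  78.] [75 74 72]
347 191 [468. -87.  69.] [65 79 84]
347 194 [ 496. -141.   16.] [  8  92 118]
347 197 [ 496. -140.    7.] [  0  91 118]
347 200 [ 494. -137.    2.] [34 57 53]
347 203 [ 489. -128.    2.] [40 50 26]
```

Depth puts the fingertips at z≈66, where the stated geometry gives about 21. I'll lower a little, which is safe either way, and measure again.

Request:
step_arm --pt "0 0 7 0 0 0 0" --pt "0 0 14 0 0 0 0" --pt "0 0 14 0 0 0 0" --pt "0 0 14 0 0 0 0"

```text
time: 3.1
tcp_pos: [479.7, -90.5, 31.8]
ee_rot: [-0.0, 0.999, -0.033, -0.0]
ft_force: [0.2, -0.1, 0.1]
width: 0.1
finger_force: 0.0
```

```bash
python3 - <<'E'
from plant import arm
from h import *
s=arm.sense();print(s['time'],s['tcp_pos'],s['ft_force'],s['width'],s['qpos'])
for n in('scene','top'):
  p=arm.read_camera(n);X=cloud(p)
  m=(X[...,0]>440)&(X[...,0]<520)&(X[...,1]>-125)&(X[...,1]<-66)&(X[...,2]>15)
  P=X[m];print(n,m.sum())
  for lo in range(15,175,8):
    q=P[(P[:,2]>=lo)&(P[:,2]<lo+8)]
    if len(q)>2: print(lo,len(q),np.round([*q.min(0)[:2],*q.max(0)[:2]]))
p=arm.read_camera('scene');cv2.imwrite('pics/c4.png',cv2.resize(p['frame'][130:230,290:410],None,fx=5,fy=5,interpolation=2))
E
```

```text
3.1 [479.74368224 -90.53728462  31.75469769] [ 0.18915508 -0.12999178  0.08497079] 0.14785837461613432 [-1.86523708e-01  1.28661901e-01 -4.56196439e-01  9.86580894e-01
 -4.22108949e-06  3.02011910e+00]
scene 2008
39 7 [468. -89. 486. -83.]
47 22 [466. -95. 484. -77.]
55 39 [466. -95. 484. -76.]
63 39 [ 466. -106.  485.  -76.]
71 32 [ 466. -106.  484.  -75.]
79 19 [465. -99. 473. -75.]
87 42 [ 463. -120.  487.  -66.]
95 61 [ 463. -124.  487.  -68.]
103 40 [ 460. -125.  483.  -74.]
111 70 [ 460. -125.  488.  -72.]
119 47 [ 459. -125.  482.  -66.]
127 43 [ 459. -109.  469.  -69.]
135 47 [ 457. -124.  469.  -67.]
143 70 [ 457. -115.  469.  -66.]
151 39 [ 458. -104.  470.  -67.]
159 8 [467. -79. 470. -66.]
167 7 [443. -83. 505. -67.]
top 3615
```

View pics/c4.png

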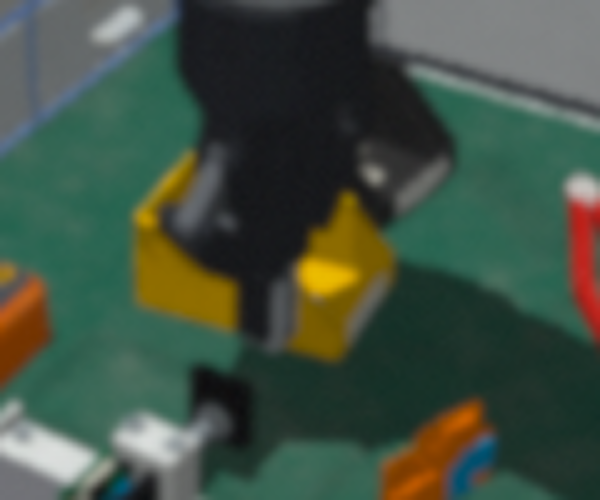

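The tip, at crop (265,345), has come down to z≈42 and is still clear of the thumb plate at (225,410). I'm checking whether the image lags the state.

```bash
python3 - <<'E'
from plant import arm
from h import *
for k in range(4):
  p=arm.read_camera('scene');X=cloud(p)
  m=(X[...,0]>460)&(X[...,0]<495)&(X[...,1]>-110)&(X[...,1]<-70)&(X[...,2]>5)&(X[...,2]<100)
  P=X[m];print(arm.sense()['time'],arm.sense()['tcp_pos'],np.sort(P[:,2])[:12].round(),np.argwhere(m)[:,0].max())
c=p['R']@np.array([480,-91,7.])+p['t'];print(p['fx']*c[0]/c[2]+p['cx'],p['fy']*c[1]/c[2]+p['cy'])
Y=X[(abs(X[...,0]-440)<15)&(X[...,1]<-100)&(X[...,1]>-180)][:,2];print('bench',np.median(Y))
E
```

```text
3.3 [480.14629643 -90.61384619  32.1723458 ] [44. 45. 45. 45. 45. 46. 48. 48. 49. 50. 51. 51.] 200
3.35 [480.14351245 -90.63035361  32.15938878] [ 6. 44. 45. 46. 46. 46. 46. 47. 49. 49. 49. 50.] 206
3.4 [480.10187177 -90.6315659   32.13857596] [45. 45. 46. 46. 46. 47. 47. 48. 48. 49. 50. 50.] 200
3.45 [480.09671361 -90.64261988  32.10702782] [44. 46. 46. 46. 46. 47. 47. 47. 48. 48. 49. 50.] 200
342.14918374639444 211.36865338742385
bench 285.7514792689242
```

Request:
step_arm --pt "0 0 3 0 0 0 0" --pt "0 0 5 0 0 0 0" --pt "0 0 5 0 0 0 0"

```text
time: 3.75
tcp_pos: [479.7, -90.6, 26.6]
ee_rot: [-0.0, 0.999, -0.033, -0.0]
ft_force: [1.0, -0.1, -0.8]
width: 0.1
finger_force: 0.0
```

Request:
step_arm --pt "0 0 1 0 0 0 0" --pt "0 0 2 0 0 0 0"

```text
time: 3.95
tcp_pos: [480.0, -90.7, 24.9]
ee_rot: [-0.0, 0.999, -0.033, 0.0]
ft_force: [-1.0, 1.1, 0.1]
width: 0.2
finger_force: 0.0
```

```bash
python3 - <<'E'
from plant import arm
from h import *
for k in range(2):
  p=arm.read_camera('scene');X=cloud(p)
  m=(X[...,0]>460)&(X[...,0]<495)&(X[...,1]>-110)&(X[...,1]<-70)&(X[...,2]>12)&(X[...,2]<100)
  P=X[m];s=arm.sense();print(s['time'],s['tcp_pos'],s['ft_force'],np.sort(P[:,2])[:12].round(),np.argwhere(m)[:,0].max())
R,t=p['R'],p['t'];print('cam',-R.T@t,R[2])
def pr(q):
  c=R@np.array(q,float)+t;return np.round([p['fx']*c[0]/c[2]+p['cx'],p['fy']*c[1]/c[2]+p['cy']])
for z in(0,20,40,60): print(z,pr([470,-80,z]),pr([490,-102,z]))
E
```

```text
4.0 [479.91385922 -90.65433977  24.79071373] [ 0.0200831  -0.16278021 -0.51145275] [37. 38. 38. 38. 39. 40. 41. 41. 42. 42. 42. 42.] 202
4.05 [479.89933629 -90.64355106  24.85029348] [-0.04324783 -0.67097318  0.59867064] [37. 38. 39. 39. 40. 40. 40. 40. 42. 43. 43. 43.] 203
cam [115.70422815 569.80488047 619.76132406] [ 0.41141567 -0.67137294 -0.61643777]
0 [344. 218.] [341. 210.]
20 [344. 211.] [341. 202.]
40 [344. 203.] [341. 195.]
60 [344. 196.] [341. 187.]
```

Even with the nominal tip at 0 there is no contact, so the camera is right: the tips are really at z≈37, about 12 mm above the reported TCP. I'll use that offset from here, lower 15 mm, then press.

Request:
step_arm --pt "0 0 4 0 0 0 0" --pt "0 0 8 0 0 0 0" --pt "0 0 8 0 0 0 0"

```text
time: 4.35
tcp_pos: [479.4, -90.6, 16.2]
ee_rot: [-0.0, 0.999, -0.033, -0.001]
ft_force: [0.3, 0.0, 0.1]
width: -0.0
finger_force: 0.0
```

Request:
step_arm --pt "0 0 4 0 0 0 0" --pt "0 0 7 0 0 0 0" --pt "0 -6 7 0 0 0 0" --pt "0 -10 7 0 0 0 0" --pt "0 -14 7 0 0 0 0" --pt "0 -18 7 0 0 0 0" --pt "0 -22 7 0 0 0 0" --pt "0 -22 7 0 0 0 0"

```text
time: 5.15
tcp_pos: [481.5, -68.6, 10.1]
ee_rot: [0.0, 0.999, -0.032, 0.0]
ft_force: [-0.1, -3.0, 0.6]
width: -0.4
finger_force: 1.8
```

```bash
python3 - <<'E'
from plant import arm
from h import *
p=arm.read_camera('scene');s=arm.sense();print(s['time'],s['tcp_pos'],s['ft_force'])
cv2.imwrite('pics/c5.png',cv2.resize(p['frame'][160:280,260:380],None,fx=4.8,fy=4.8,interpolation=2))
E
```

```text
5.2 [481.52091371 -68.74002398  10.13613968] [-0.70367007 -4.03144729  0.35641627]
```

View pics/c5.png

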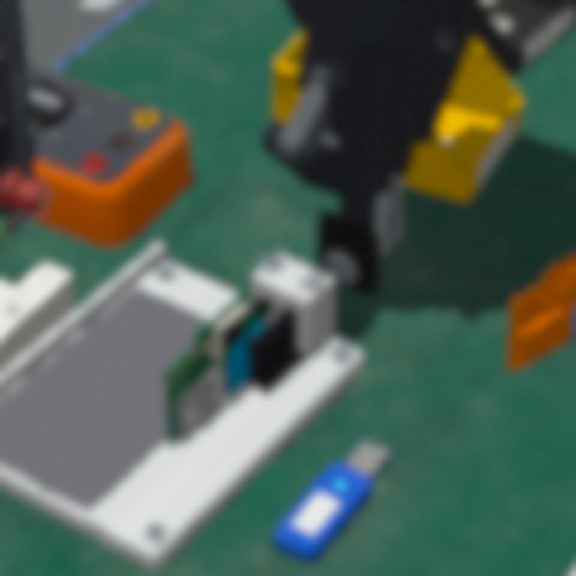

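Finger on the thumb plate at crop (360,240) with 3–4 N, so the spring is engaged. Continuing the press.

Request:
step_arm --pt "0 -4 0 0 0 0 0" --pt "0 -8 0 0 0 0 0" --pt "0 -12 0 0 0 0 0" --pt "0 -15 0 0 0 0 0" --pt "0 -18 0 0 0 0 0" --pt "0 -20 0 0 0 0 0" --pt "0 -20 0 0 0 0 0"

```text
time: 5.9
tcp_pos: [482.7, -49.6, 10.1]
ee_rot: [0.001, 0.999, -0.033, 0.0]
ft_force: [-0.7, -5.9, 0.7]
width: -0.1
finger_force: 3.2
```

Request:
step_arm --pt "0 -1.5 0 0 0 0 0" --pt "0 -3 0 0 0 0 0" --pt "0 -3 0 0 0 0 0"

```text
time: 6.2
tcp_pos: [482.9, -46.8, 10.2]
ee_rot: [0.001, 0.999, -0.033, 0.0]
ft_force: [-0.5, -6.2, 1.0]
width: 0.5
finger_force: 3.5
```

Request:
step_arm --pt "0 -2 0 0 0 0 0" --pt "0 -4 0 0 0 0 0" --pt "0 -6 0 0 0 0 0" --pt "0 -6 0 0 0 0 0"

```text
time: 6.6
tcp_pos: [483.2, -42.8, 10.2]
ee_rot: [0.004, 0.999, -0.033, -0.0]
ft_force: [-1.1, -15.7, 2.2]
width: -0.2
finger_force: 7.5
```

Request:
step_arm --pt "0 -1 0 0 0 0 0" --pt "0 -2 0 0 0 0 0" --pt "0 -2 0 0 0 0 0"

```text
time: 6.9
tcp_pos: [483.2, -42.7, 10.3]
ee_rot: [0.006, 0.999, -0.034, -0.0]
ft_force: [-2.6, -22.8, 2.6]
width: -0.1
finger_force: 11.2
```

End stop reached: the force jumps while the position stalls. Releasing and backing off.

Request:
step_arm --pt "0 4 0 0 0 0 0" --pt "0 8 0 0 0 0 0" --pt "0 13 0 0 0 0 0" --pt "0 18 0 0 0 0 0" --pt "0 24 0 0 0 0 0" --pt "0 30 0 0 0 0 0" --pt "0 38 0 0 0 0 0" --pt "0 50 0 0 0 0 0" --pt "0 50 0 0 0 0 0"

```text
time: 7.8
tcp_pos: [480.1, -88.5, 9.9]
ee_rot: [-0.0, 0.999, -0.033, -0.0]
ft_force: [0.3, 0.9, 0.2]
width: -0.1
finger_force: 0.0
```

```bash
python3 - <<'E'
from plant import arm
from h import *
O=np.array([488.4,44.5]);ex=np.array([.9979,-.065]);ey=np.array([.065,.9979])
p=arm.read_camera('scene');X=cloud(p);s=arm.sense();print(s['time'],s['tcp_pos'],s['ft_force'])
h=(X[...,:2]-O)@np.stack([ex,ey],1);z=X[...,2]
m=(abs(h[...,0])<12)&(h[...,1]>-18)&(h[...,1]<75)&(z>18)&(z<65);q=np.c_[h[m],z[m]]
print('board',np.percentile(q,[1,50,99],axis=0).round(1),len(q))
t=q[q[:,2]>50];print('top',np.percentile(t,[2,50,98],axis=0).round(1));
for a in range(-20,75,8):
  b=q[(q[:,1]>=a)&(q[:,1]<a+8)]
  if len(b): print(a,len(b),np.median(b[:,0]).round(1),b[:,2].max().round())
m=(abs(h[...,0])<18)&(h[...,1]>-112)&(h[...,1]<-68)&(z>18)&(z<50);print('ejector y',np.percentile(h[m][:,1],[2,50,98]).round())
cv2.imwrite('pics/c6.png',cv2.resize(p['frame'][160:280,260:380],None,fx=4.8,fy=4.8,interpolation=2))
E
```

```text
7.85 [480.08624524 -88.02847453   9.88075895] [-0.13098078 -0.1238846   0.49815034]
board [[ -5.1 -16.9  18.3]
 [ -1.9  24.7  36.2]
 [  1.4  53.   59.1]] 355
top [[-4.6  2.7 50.2]
 [-1.2 21.4 54.7]
 [ 0.7 51.1 59.8]]
-20 5 2.5 38.0
-12 16 -2.3 41.0
-4 33 -1.9 60.0
4 49 -2.1 60.0
12 43 -1.8 59.0
20 56 -1.8 60.0
28 49 -1.6 59.0
36 44 -2.1 54.0
44 50 -1.2 53.0
52 10 -1.1 50.0
ejector y [-103.  -99.  -84.]
```

View pics/c6.png

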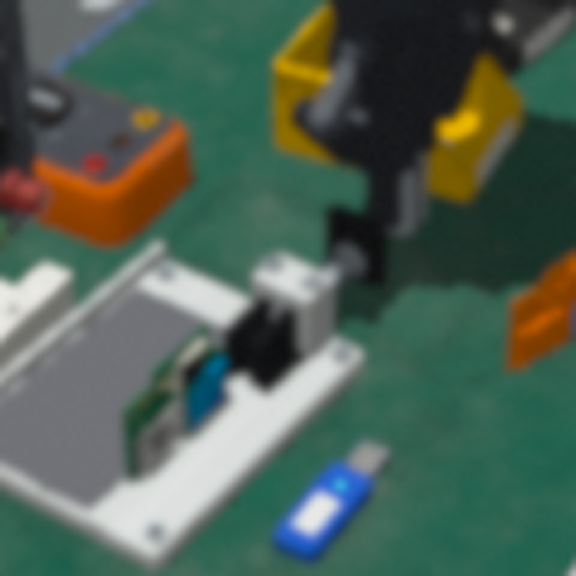

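Board ejected and standing free: crop (130–225, 340–475), holder y −10…53, top at z≈59. The ejector is back at (355,255). I'll raise, turn the wrist −90° to stay within joint 6's range, and move to the robot side of the board.

Request:
step_arm --pt "0 5 -30 0 0 0 0" --pt "0 5 -60 0 0 -0.1 0" --pt "-5 0 -90 0 0 -0.24 0" --pt "-15 -20 -110 0 0 -0.38 0" --pt "-30 -50 -110 0 0 -0.52 0" --pt "-50 -80 -110 0 0 -0.66 0" --pt "-50 -110 -110 0 0 -0.8 0" --pt "-50 -135 -110 0 0 -0.94 0" --pt "-50 -154 -110 0 0 -1.08 0" --pt "-50 -154 -110 0 0 -1.22 0" --pt "-50 -154 -110 0 0 -1.36 0" --pt "-50 -154 -110 0 0 -1.48 0" --pt "-50 -154 -110 0 0 -1.571 0" --pt "-50 -154 -110 0 0 -1.571 0" --pt "-50 -154 -110 0 0 -1.571 0"

```text
time: 9.35
tcp_pos: [440.2, 69.5, 120.0]
ee_rot: [-0.0, 0.73, 0.683, 0.0]
ft_force: [-0.3, 0.1, 0.3]
width: 0.1
finger_force: 0.0
```

Request:
step_arm --pt "0 0 30 0 0 0 0" --pt "0 0 60 0 0 0 0" --pt "0 0 80 0 0 0 0" --pt "0 0 88 0 0 0 0" --pt "0 0 88 0 0 0 0"

```text
time: 9.85
tcp_pos: [439.5, 69.2, 31.2]
ee_rot: [-0.001, 0.73, 0.683, -0.001]
ft_force: [0.4, 0.0, 0.8]
width: 0.0
finger_force: 0.0
```

```bash
python3 - <<'E'
from plant import arm
from h import *
O=np.array([488.4,44.5]);ex=np.array([.9979,-.065]);ey=np.array([.065,.9979])
p=arm.read_camera('scene');X=cloud(p);s=arm.sense();print(s['time'],s['tcp_pos'],s['ft_force'])
h=(X[...,:2]-O)@np.stack([ex,ey],1);z=X[...,2]
m=(h[...,0]>-75)&(h[...,0]<-10)&(h[...,1]>0)&(h[...,1]<45)&(z>20)&(z<110)
for lo in range(20,110,8):
  k=m&(z>=lo)&(z<lo+8)
  if k.sum()>2: print(lo,k.sum(),h[k].min(0).round(),h[k].max(0).round())
cv2.imwrite('pics/c7.png',cv2.resize(p['frame'][150:290,240:400],None,fx=4,fy=4,interpolation=2))
E
```

```text
9.9 [440.36124362  69.32191823  32.24563668] [ 0.79268618 -0.24650909 -0.06461419]
44 16 [-63.  26.] [-46.  33.]
52 54 [-66.  13.] [-38.  33.]
60 57 [-66.  14.] [-38.  33.]
68 45 [-66.  17.] [-39.  33.]
76 40 [-66.  23.] [-41.  33.]
84 52 [-74.  25.] [-19.  35.]
92 128 [-75.   9.] [-13.  36.]
100 85 [-75.   9.] [-11.  36.]
108 23 [-68.   5.] [-12.  38.]
```

View pics/c7.png

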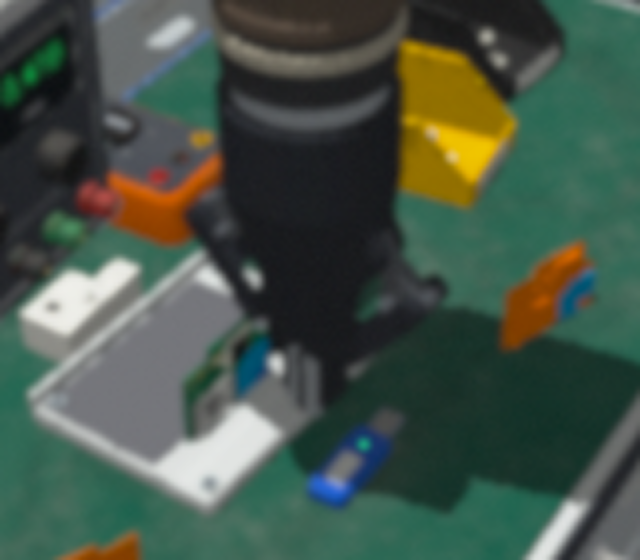

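Fingers at holder x −66…−38, tips z≈46; the board is still standing at crop (185–270, 320–440). The front face is about 33 mm from the board, so I approach and push lightly.

Request:
step_arm --pt "0 8 0 0 0 0 0" --pt "0 16 0 0 0 0 0" --pt "0 22 0 0 0 0 0" --pt "0 26 0 0 0 0 0" --pt "0 28 0 0 0 0 0" --pt "0 30 0 0 0 0 0" --pt "0 32 0 0 0 0 0" --pt "0 34 0 0 0 0 0" --pt "0 36 0 0 0 0 0" --pt "0 38 0 0 0 0 0" --pt "0 38 0 0 0 0 0" --pt "0 38 0 0 0 0 0"

```text
time: 11.1
tcp_pos: [478.2, 66.8, 32.0]
ee_rot: [-0.0, 0.73, 0.684, -0.0]
ft_force: [-0.2, -0.1, 0.9]
width: 0.3
finger_force: 0.0
```

```bash
cat > b.py <<'E'
from plant import arm
from h import *
O=np.array([488.4,44.5]);ex=np.array([.9979,-.065]);ey=np.array([.065,.9979])
p=arm.read_camera('scene');X=cloud(p);s=arm.sense();print(s['time'],s['tcp_pos'],s['ft_force'])
h=(X[...,:2]-O)@np.stack([ex,ey],1);z=X[...,2]
m=(h[...,0]>-12)&(h[...,0]<70)&(h[...,1]>-15)&(h[...,1]<70)&(z>14)&(z<64)
q=np.c_[h[m],z[m]];print(len(q),np.percentile(q,[2,50,98],axis=0).round(1))
t=(h[...,1]>38)&(h[...,1]<50)&m;q=np.c_[h[t],z[t]];q=q[q[:,2].argsort()];print(q[::max(1,len(q)//8)].round(1))
E
python3 b.py
```

```text
11.15 [478.16535806  66.78402431  31.96356852] [ 0.23086809 -0.21781918 -0.42866191]
444 [[-9.3 -5.  14.1]
 [ 6.6 33.4 30.4]
 [67.  66.5 58.8]]
[[-2.5 46.  14. ]
 [-0.6 43.5 16.2]
 [-1.9 44.7 20.5]
 [-1.1 43.2 26.7]
 [ 2.5 47.3 30.6]
 [ 3.6 39.8 34.3]
 [ 6.7 41.3 38.9]
 [ 8.9 38.3 43. ]
 [ 9.5 42.9 48.7]]
```

The board is tilted about 18° at that instant, so it is probably falling. Letting time pass.

Request:
step_arm --pt "0 0 0 0 0 0 0" --pt "0 0 0 0 0 0 0" --pt "0 0 0 0 0 0 0" --pt "0 0 0 0 0 0 0"

```text
time: 11.55
tcp_pos: [478.2, 66.8, 32.0]
ee_rot: [0.0, 0.73, 0.684, -0.0]
ft_force: [-0.6, 0.4, 0.5]
width: 0.0
finger_force: 0.0
```

```bash
python3 b.py
```

```text
11.6 [478.24120184  66.80169945  32.03101191] [0.70522805 0.36721614 0.24887024]
397 [[-10.1  -7.3  14.1]
 [ 19.5  28.5  15.4]
 [ 66.1  67.1  58.2]]
[[26.1 49.8 14.1]
 [59.1 46.5 14.4]
 [42.5 42.1 14.7]
 [64.2 40.6 15.1]
 [10.8 44.3 15.7]
 [ 5.6 44.8 16.4]
 [ 5.2 48.2 16.8]
 [16.  46.7 17.3]
 [15.6 44.2 18.2]]
```

Fallen flat. Backing away and up, clear of the block and key, then looking.

Request:
step_arm --pt "0 -10 -5 0 0 0 0" --pt "0 -30 -20 0 0 0 0" --pt "0 -50 -50 0 0 0 0" --pt "0 -80 -80 0 0 0 0" --pt "0 -110 -100 0 0 0 0" --pt "0 -150 -120 0 0 0 0" --pt "0 -180 -130 0 0 0 0" --pt "0 -180 -130 0 0 0 0" --pt "0 -180 -130 0 0 0 0"

```text
time: 12.5
tcp_pos: [298.4, 78.6, 162.5]
ee_rot: [0.001, 0.729, 0.684, 0.001]
ft_force: [-0.1, -0.1, 0.1]
width: -0.3
finger_force: 0.0
```

```bash
python3 - <<'E'
from b import *
for n in('scene','top'):
  p=arm.read_camera(n)
  for o in('board','setting_block','test_key','cutter'):
    for d in arm.look_for(p,o)[:2]: print(n,o,round(d['score'],2),np.round(d['position']))
  if n=='top': a=cv2.resize(p['frame'][160:260,240:340],None,fx=4,fy=4,interpolation=2)
  else: b=cv2.resize(p['frame'][195:295,240:340],None,fx=4,fy=4,interpolation=2)
cv2.imwrite('pics/c8.png',np.hstack([b,a]))
X=cloud(p);h=(X[...,:2]-O)@np.stack([ex,ey],1)
f=p['frame'].astype(int);g=(f.max(-1)-f.min(-1)>25)|(f.max(-1)<60)|(X[...,2]>15.5)
m=g&(h[...,0]>-8)&(h[...,0]<70)&(h[...,1]>-15)&(h[...,1]<70)&(X[...,2]>13);print(np.percentile(h[m],[2,50,98],axis=0).round(1),m.sum())
E
```

```text
12.55 [298.79988502  78.5685223  162.12872903] [ 0.64289324 -0.02543026  0.43567551]
442 [[ -4.  -11.6  14. ]
 [ 19.8  24.9  15.3]
 [ 66.6  66.4  17.9]]
[[28.2 41.3 14. ]
 [ 8.3 47.5 14.3]
 [14.3 49.  14.8]
 [29.1 40.1 15.2]
 [ 6.2 41.  15.6]
 [ 4.5 40.2 15.9]
 [10.6 38.5 16.4]
 [11.4 43.4 17.2]
 [17.3 39.1 18.4]]
scene board 0.89 [511.  73.  12.]
scene board 0.88 [390. -72.  23.]
scene setting_block 0.84 [581.  54.  22.]
scene test_key 0.85 [423.  62.   6.]
scene cutter 0.74 [512.  70.  15.]
top board 0.95 [511.  63.  16.]
top board 0.63 [474. 194.  39.]
top setting_block 0.61 [588.  48.  25.]
top test_key 0.8 [424.  58.  10.]
top cutter 0.78 [ 393. -269.   13.]
top cutter 0.34 [510.  60.  13.]
[[ 5.2 -8.6]
 [22.6 14.1]
 [50.1 51.5]] 265
```

View pics/c8.png

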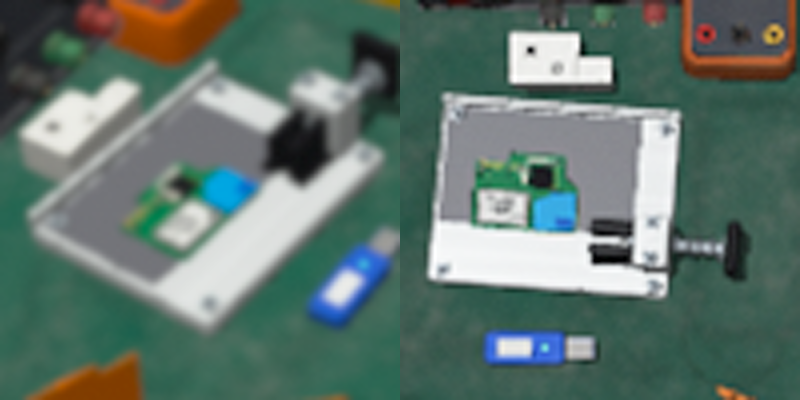

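The board lies flat, component side up, at (475–578, 152–230) in the right half of the picture. Its middle is near holder (27, 21), the ejector is out, and the bystanders are in place. Handing in.

```bash
python3 -c "
from plant import arm
print(arm.hand_in())"
```

```text
the job is handed in; nothing more can be done
None
```

The job is handed in: the ejector was pressed to its stop and sprang back, and the board was tipped with a light push. It lies flat, component side up, about 3 mm from the landing point, and the block, key and cutter were not touched.

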